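# Clear the turner's bench: ear defenders on the bar, caliper in the drawer

### The arm

A 6-joint arm with a two-finger parallel gripper is mounted at the origin on the work surface. World frame = base frame: x ahead of the robot, y to its left, z up, the work surface at z = 0. Lengths are in m, angles in rad, forces in N, time in s.
With the tool pointing down it reaches from about 0.35 to 0.975 m from the base axis. Payload 4.9 kg.
Tool frame: the origin (TCP) lies at the very end of the fingers, on their centre line; the grasp point (between the pads) lies 19 mm behind it; z points along the fingers, y is the line along which they close (so a half turn about z gives the same grasp; the last joint's range is limited). The gripper opens to 85 mm and grips with 20 to 120 N. Pads are 22 mm wide; open, the fingers measure 114 mm over their backs; the gripper's body (76 mm by 85 mm) begins 54 mm behind the grasp point. The pads swing forward as they close: fully open they stand 13 mm farther back than shut.
Start: joints at [1.229, 0.053, 1.613, -0, 1.476, -0.119], TCP at [0.138, 0.61, 0.231] pointing down, gripper open.
Joint ranges: [-3.01, 3.01], [-1.01, 2.22], [0.06, 2.58], [-1.02, 4.17], [0.09, 2.62], [-3.14, 3.14]. Speed limits (rad/s): [2.57, 2.57, 3.14, 3.14, 3.14, 3.14].

### API

Orientations are given as a unit quaternion [w, x, y, z].
In Python, from plant import monitor, vision, manip gives the robot as it stands. The module is installed in compiled form; this text tells all that it offers.
- The arm moves only by the tool arm_command, never from a script. Its argument "rows" is a list of rows, each a list of 3 entries, a list of its own where there are three numbers: the finger opening in mm, from 0 to 85.4, then the shift along the world's x, y, z in units of 30 cm (1.0 is 30 cm), then the turn, a rotation vector about the world's x, y, z in units of pi/2 rad (1.0 is pi/2 rad). In form: [[claw, [x, y, z], [wx, wy, wz]], ...]. A call has 1 to 12 rows; each row is the pose to reach, as a shift and turn from the pose commanded when the call began; what a row does not reach only later rows make up. A row lasts 1/12 s, in which the tool goes at most 41.7 mm and 7.16 degrees, less where a joint would pass 70% of its speed; a pose out of reach is approached as far as the arm can. A call with a number of a shift or a turn outside -1 to 1 is refused whole. A call with a gripper value outside its range is refused whole. The fingers move at their own pace and stop on an object; the grip force is fixed at half the most. Time passes only in rows, so rows that repeat a pose let the fingers close. It gives the time, the measured TCP pose, the force, the opening and the grip force at its end, in the units of the state.
- monitor.state(): the state, without advancing time (a new reading comes with each control period).
- vision.grab_frame(name): name is "side" or "top" or "wrist"; returns a dict with "color" (420x560x3 uint8, red, green, blue), "z_map" (420x560 float32, m along the optical axis (not along the pixel's ray), 0 where there is no reading), "mtx" (3x3 intrinsics, pixels), "R" (3x3) and "t" (3): a world point X has camera coordinates R X + t. Camera axes: x right, y down, z forward; pixel columns grow to the right and rows downward; lengths in m; the calibration is good to about 2 mm. The wrist camera is an equidistant fisheye: a pixel r from the principal point sees the ray r / f radians off the axis. A picture is of the moment at which its call begins.
- manip.job_done(): hands the job in; it is judged then, once.
The state is a dict: "time": time; "joint_pos": joint angles; "joint_vel": joint speeds; "joint_efforts": joint torques, N m; "tool_pos": TCP position; "tool_rot": TCP orientation; "contact_force": force on the tool from outside, world axes, zero at the start; "ft_torque": the same for the moment, N m; "gripper_width": opening from 0.0 (shut) to 1.0 (fully open); "grasp_force": force on a finger pad.
Only numpy, scipy, OpenCV 4.12 (cv2) and the standard library are available. Lean on these libraries where they do the work, as an engineer would, in place of code of your own. Each camera call takes 0.05 s, during which the arm holds its last target. There are 200 camera calls.

### The job

Clear up after turning: hang the ear defenders by their headband over the arm of the stand, clear of the bench, and lay the caliper flat in the tool chest's open drawer, setting it down gently rather than dropping it, then slide the drawer fully shut. Leave the wooden finial, the wax tin and the chuck key where they are.

Things in the scene. Friction and masses are not known exactly. Their poses are not given: they have to be found in the camera images.
- chest: Fixed low grey steel tool chest, 260 deep (x) x 270 wide (y) x 90 high, one drawer in its front, which faces its own -x. Origin: centre of its underside; x points from front to back. With the drawer shut, its front panel (264 wide, z 13 to 76) has its outer face at x = -130. Chest and stand swap sides from run to run.
- chest_drawer0 (a joint): How far the chest's drawer is pulled out, in m: 0 is fully shut, larger is further out towards the chest's -x. It slides easily (a few N).
- drawer_in (a point): Centre of the drawer's inner floor (moves with the drawer; axes as the chest's). Inside: 215 long (x) x 228 wide (y); floor 22 above the bench; walls 46 above the floor, 6 thick; the front panel's outer face is at x = -128.5. With the drawer out by q, the floor is uncovered from x = -107.5 to about x = -113.5 + q; the rest lies under the chest's top.
- chest_drawer0_handle (a point): Middle of the drawer's handle: a horizontal steel bar, 11 thick, 120 long along the chest's y, its centre line 35 out from the drawer front and 52 above the bench (moves with the drawer; axes as the chest's).
- stand: Fixed steel hanging stand: round foot 100 across and 12 high, upright post 18 thick, and a horizontal round arm 12 thick that runs from the post towards the stand's own -x, 160 long, its centre line 200 above the bench, with an 18 ball on its free end. Origin: centre of the foot's underside.
- bar (a point): Point on the arm's centre line, 100 from the post and 60 from the free end, 200 above the bench (axes as the stand's: x runs along the arm, from free end to post).
- caliper: Steel caliper (160 g) lying flat. Beam 190 long (x) x 16 wide (y) x 5 thick. Its jaws, 5 thick, stand open: at x -95 to -80 and x -43 to -31, each reaching to y = -48 and y = +24. The slider, a block 50 x 28 wide (y) x 13 high with a small screen, is at x -35 to 15. Origin: under mid-beam; z up. At the start it lies on the bench with the ear defenders astride its beam.
- caliper_grip (a point): Under the middle of the caliper's slider block, at x = -10 in the caliper's frame (axes as the caliper's); the centre of mass is within 20 of it.
- muffs: Rigid black ear defenders (240 g) standing on their cups: 178 high, 176 wide (y), 70 deep (x). Cups 85 high, at |y| 50 to 88. A twin-wire headband arches over, with a top pad 30 deep (x), its flat middle 44 long (y), z 160 to 178, its ends sloping down. Origin: on the bench midway between the cups; z up, x looks through the loop. Same when turned half round.
- muffs_crown (a point): Middle of the underside of the headband's top pad, 160 above the foot of the cups (axes as the ear defenders').
- finial: Bystander: turned light wooden finial standing upright, 44 across, 118 high. Origin: centre of underside.
- tin: Bystander: plain round metal tin, 52 across, 50 high, beside the foot of the stand. Origin: centre of underside.
- key: Bystander: dark steel T-shaped chuck key, 95 x 90, 14 high, lying on the chest's top. Origin: underside, mid-shaft.
There are look-alikes about, which are no part of the job. Leave any green or purple look-alike of the muffs alone.

How it is judged:
By the outcome, as a careful person would: the job done as asked, in the order asked, and still so for the second after the job is handed in, with the robot touching nothing.
It also fails if it takes over 67 s, if anything falls off the work surface, if the arm or the gripper's body presses on something with over 40 N, if the wrist force passes 120 N, or if a joint passes its speed limit or range.

## Working session

There is one attempt and no reset: what is moved stays moved. The work goes in short steps, Python scripts to look and compute and a tool call to move; the robot and the scene stay as the last step left them, time stands still between calls to the robot, and variables do not carry over. Pictures are saved under pics/ and viewed, at most 13 in all, crops included, and the job is handed in when it is done.

Besides the shell and the picture viewer there is one more tool, called after ">>>" as a command line: name --argument value ..., lists and objects as JSON in quotes. arm_command: Moves the arm, as the interface text tells. Shifts and turns lie within -1 to 1; 1 stands for 30 cm of shift or pi/2 rad of turn. Its arguments: {"type":"object","properties":{"rows":{"type":"array"}},"required":["rows"]}

```bash
mkdir -p pics
cat > h.py <<'E'
import numpy as np, cv2
from plant import monitor, vision, manip
def cloud(f):
    z=f["z_map"];K=f["mtx"];v,u=np.indices(z.shape)
    c=np.stack([(u-K[0,2])/K[0,0]*z,(v-K[1,2])/K[1,1]*z,z],-1)
    return (c-f["t"])@f["R"]
E
python3 - <<'E'
from h import *
for n in("top","side"):
    f=vision.grab_frame(n);np.savez("pics/"+n+"0.npz",**f)
    cv2.imwrite(f"pics/{n}0.png",cv2.resize(f["color"][...,::-1],(800,600)))
    print(n,f["mtx"].round(1).tolist(),(-f["R"].T@f["t"]).round(3),f["R"].round(2).tolist())
print(monitor.state())
E
```

```text
top [[454.1, 0.0, 282.1], [0.0, 454.1, 205.5], [0.0, 0.0, 1.0]] [ 0.347 -0.066  1.448] [[-0.01, -1.0, 0.03], [-0.99, 0.0, -0.13], [0.13, -0.03, -0.99]]
side [[525.9, 0.0, 274.6], [0.0, 525.9, 210.1], [0.0, 0.0, 1.0]] [0.269 0.866 1.069] [[-0.97, -0.26, -0.01], [-0.17, 0.66, -0.74], [0.2, -0.71, -0.68]]
{'time': 0.1, 'joint_pos': array([ 1.22903905e+00,  5.33141265e-02,  1.61417668e+00,  1.64837040e-05,
        1.47597703e+00, -1.18988555e-01]), 'joint_vel': array([-0.00093342, -0.00201005, -0.00417566,  0.00014989, -0.00216036,
        0.00096209]), 'joint_efforts': array([ 2.84888010e-04, -3.94904709e+01, -3.71361852e+01, -1.52170710e-04,
        3.97499578e-03,  1.66253204e-05]), 'tool_pos': array([0.13787905, 0.60902224, 0.23015957]), 'tool_rot': array([-2.22078238e-04,  1.11154923e-01,  9.93802648e-01, -9.10951117e-04]), 'contact_force': array([ 0.69318165, -0.38674681, -0.03665472]), 'ft_torque': array([ 0.04162678, -0.03018715,  0.00204611]), 'grasp_force': 0.0, 'gripper_width': 1.0008067977142145}
```

View pics/top0.png

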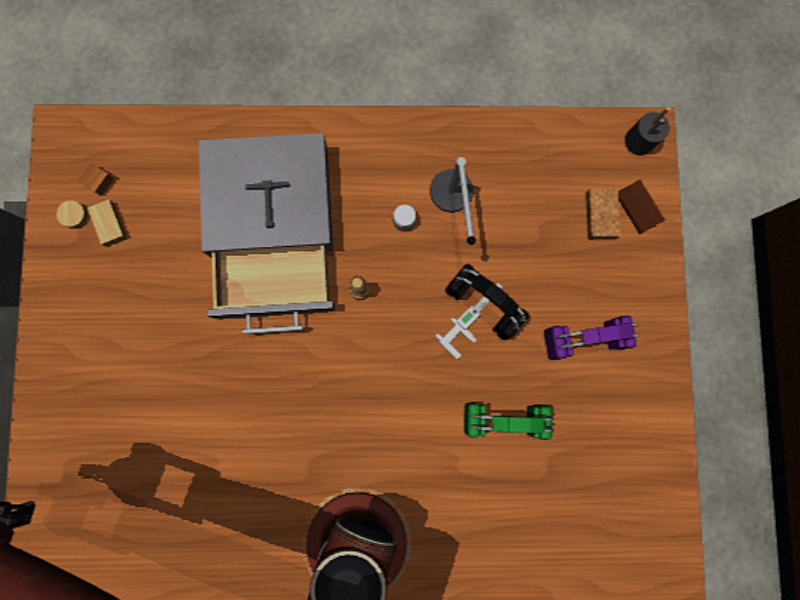

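View pics/side0.png

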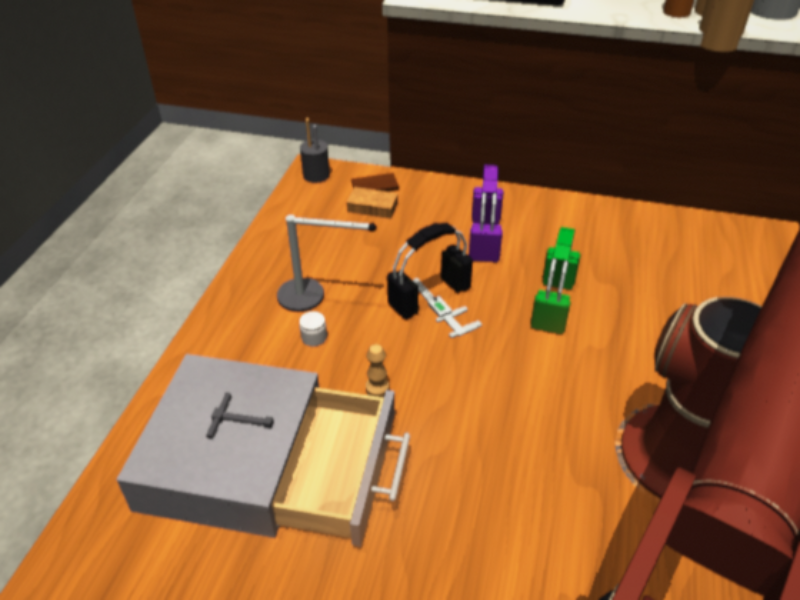

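The top view (800x600 scale) shows the chest at (265,195) with its drawer open at (272,280), and the stand post top at (461,160) with the arm tip at (471,240). The black muffs are at (488,300) astride the caliper (slider ~(468,317)). The side view agrees, and the finial, tin, green and purple look-alikes are all clear of these.

```bash
cat > m.py <<'E'
from h import *
def L(n):
    f=dict(np.load(f"pics/{n}0.npz"));return f,cloud(f),f["color"].astype(int)
def rect(P): 
    r=cv2.minAreaRect((P[:,:2]*1000).astype(np.float32));return np.round(r[0],1),np.round(r[1],1),round(r[2],1)
def box(C,sel,x,y,z):
    return C[sel&(C[...,0]>x[0])&(C[...,0]<x[1])&(C[...,1]>y[0])&(C[...,1]<y[1])&(C[...,2]>z[0])&(C[...,2]<z[1])]
for n in("top","side"):
    f,C,c=L(n);print("==",n)
    g=lambda u,v:C[int(v*.7),int(u*.7)].round(3)
    if n=="top":
        for k,(u,v) in dict(bench=(400,350),chest=(230,170),floor=(280,285),muff=(492,292),slider=(468,317),armtip=(471,240),armmid=(466,205),post=(461,160),finial=(358,287),tin=(404,214),handle=(272,330),key=(268,200),green=(510,425),purple=(600,335)).items(): print(k,g(u,v))
    v=c.max(-1); 
    T=np.ones(v.shape,bool)
    for nm,x,y,z in (("arm",(.5,.95),(-.5,-.1),(.185,.215)),("pad",(.35,.7),(-.5,-.15),(.15,.19)),("top",(.5,1.),(.0,.5),(.08,.1)),
        ("finial",(.4,.65),(-.1,.05),(.1,.13)),("tin",(.6,.8),(-.15,.02),(.04,.06)),("front",(.4,.6),(.03,.45),(.066,.08)),("handle",(.35,.49),(.03,.45),(.04,.07))):
        P=box(C,T,x,y,z); print(nm,len(P),rect(P) if len(P)>3 else '',np.median(P,0).round(3) if len(P) else '')
        if nm in("arm","pad") and len(P)>3:
            m=P.mean(0);d=np.linalg.svd(P-m,full_matrices=0)[2][0];t=(P-m)@d;print("  axis",d.round(3),(m+d*t.min()).round(3),(m+d*t.max()).round(3),np.percentile(P[:,2],[5,50,95]).round(3))
    s=np.median(C[(abs(C[...,2])<.02)&(c[...,0]>120)&(c[...,2]<80)][:,2]);print("bench",s)
    P=box(C,(c.min(-1)>110),(.38,.62),(-.4,-.12),(-.01,.03));print("cal",len(P),rect(P),np.median(P,0).round(3))
E
python3 m.py
python3 - <<'E'
import cv2
a=cv2.imread("pics/top0.png")
import numpy as np
f=np.load("pics/top0.npz");c=f["color"][165:265,290:400,::-1]
d=np.load("pics/side0.npz")["color"][145:245,250:360,::-1]
cv2.imwrite("pics/crop.png",np.hstack([cv2.resize(x,(396,360),interpolation=2) for x in(c,d)]))
E
```

```text
== top
bench [ 0.414 -0.097 -0.004]
chest [0.799 0.269 0.088]
floor [0.557 0.169 0.015]
muff [ 0.517 -0.274  0.185]
slider [ 0.486 -0.247  0.008]
armtip [ 0.616 -0.231  0.205]
armmid [ 0.688 -0.224  0.205]
post [ 0.778 -0.214  0.208]
finial [ 0.539 -0.006  0.116]
tin [ 0.711 -0.104  0.051]
handle [0.456 0.18  0.054]
key [0.725 0.185 0.104]
green [ 0.258 -0.306  0.173]
purple [ 0.432 -0.489  0.177]
arm 280 (array([ 649. , -234.6]), array([274.2,  29.5]), 10.5) [ 0.698 -0.225  0.204]
  axis [-0.994 -0.112  0.   ] [ 0.785 -0.215  0.204] [ 0.514 -0.246  0.204] [0.199 0.204 0.208]
pad 618 (array([ 477.2, -362.1]), array([295.4,  57.7]), 65.3) [ 0.496 -0.303  0.171]
  axis [-0.411 -0.912 -0.005] [ 0.539 -0.228  0.171] [ 0.417 -0.497  0.17 ] [0.156 0.171 0.18 ]
top 6762 (array([684.3, 175.6]), array([390.9, 304. ]), 6.3) [0.746 0.197 0.089]
finial 97 (array([546.7,  -6.3]), array([30.8, 32. ]), 62.6) [ 0.545 -0.006  0.111]
tin 185 (array([ 707. , -108.9]), array([48. , 47.5]), 88.8) [ 0.708 -0.107  0.049]
front 563 (array([546.5, 182.8]), array([113.8, 264.6]), 3.4) [0.5   0.183 0.074]
hand
[... 389 characters left out ...]
8 (array([ 477.3, -358.4]), array([296.6,  59. ]), 65.6) [ 0.501 -0.286  0.169]
  axis [0.411 0.912 0.   ] [ 0.416 -0.494  0.168] [ 0.538 -0.223  0.168] [0.153 0.169 0.178]
top 9837 (array([690.7, 174.8]), array([375.9, 318. ]), 5.2) [0.744 0.22  0.089]
finial 111 (array([546.1,   0. ]), array([31.6, 27.1]), 33.2) [0.546 0.003 0.111]
tin 198 (array([ 706.5, -102.5]), array([47.9, 48.7]), 63.2) [ 0.706 -0.101  0.048]
front 956 (array([539.5, 182.7]), array([265.8, 116.1]), 89.5) [0.5   0.207 0.075]
handle 453 (array([468.4, 215.9]), array([ 43.2, 201.1]), 0.0) [0.462 0.217 0.055]
bench -0.0011407224996263178
cal 436 (array([ 480.6, -269.4]), array([ 84.3, 201.8]), 44.2) [ 0.459 -0.232  0.004]
```

View pics/crop.png

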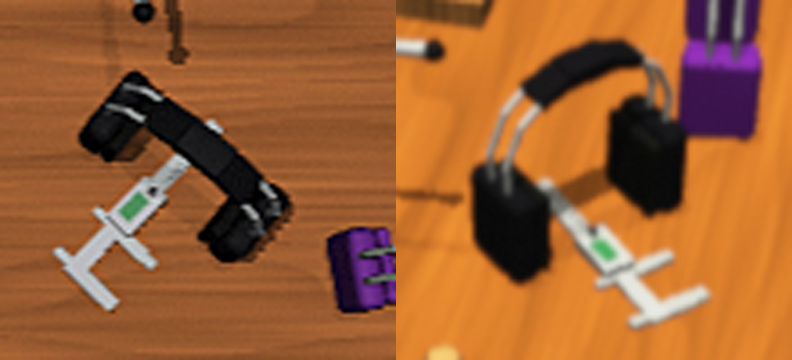

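The crop shows the pad running from upper left to lower right. The caliper's jaw end is lower left with the long jaws toward the lower right, and its beam passes under the band. Next I'll refine the fits.

```bash
cat >> m.py <<'E'
print("######")
from scipy.optimize import minimize
T=np.ones((420,560),bool)
def ax(P):
    m=P[:,:2].mean(0);d=np.linalg.svd(P[:,:2]-m,full_matrices=0)[2][0];return m.round(4),round(np.degrees(np.arctan2(d[1],d[0])),1)
for n in("top","side"):
    f,C,c=L(n);print("==",n)
    dark=c.max(-1)<70
    P=box(C,dark,(.4,.6),(-.36,-.18),(.165,.19));print("pad",len(P),rect(P),ax(P),np.percentile(P[:,2],[50,90,98]).round(4))
    P=box(C,T,(.56,.95),(.0,.45),(.082,.097));print("chesttop",len(P),rect(P),np.median(P[:,2]).round(4))
    P=box(C,T,(.40,.53),(.0,.45),(.069,.085));print("panel",len(P),rect(P),ax(P))
    P=box(C,T,(.38,.475),(.0,.45),(.045,.07));print("handle",len(P),rect(P),ax(P),np.percentile(P[:,2],95).round(4))
    P=box(C,T,(.5,.6),(.08,.3),(.01,.035));print("floorz",np.median(P[:,2]).round(4))
    P=box(C,dark,(.6,.9),(.05,.35),(.095,.115));print("key",rect(P))
    P=box(C,(c.min(-1)>110),(.38,.62),(-.4,-.12),(-.02,.03))
    # caliper template fit
    Q=P[:,:2]
    R_=[(-95,95,-8,8),(-95,-80,-48,24),(-43,-31,-48,24),(-35,15,-14,14)]
    def cost(p):
        a=p[2];q=(Q*1000-p[:2])@np.array([[np.cos(a),-np.sin(a)],[np.sin(a),np.cos(a)]])
        D=[np.hypot(np.maximum(np.maximum(x0-q[:,0],q[:,0]-x1),0),np.maximum(np.maximum(y0-q[:,1],q[:,1]-y1),0)) for x0,x1,y0,y1 in R_]
        return np.minimum(np.min(D,0),15).mean()
    best=min((minimize(cost,[485+dx,-262+dy,np.radians(-45+da)],method="Nelder-Mead",options=dict(maxiter=2000,xatol=.01,fatol=1e-4)) for dx in(-10,10) for dy in(-10,10) for da in(-5,5)),key=lambda r:r.fun)
    p=best.x;a=p[2];print("cal",p[:2].round(1),np.degrees(a).round(1),best.fun.round(2),"grip",(p[:2]-10*np.array([np.cos(a),np.sin(a)])).round(1))
    P=box(C,(c.min(-1)>110),(.46,.51),(-.27,-.22),(-.02,.03)); print("slider z",np.percentile(P[:,2],[50,80,95]).round(4))
E
python3 m.py | sed -n '/####/,$p'
```

```text
######
== top
pad 343 (array([ 513.2, -284.4]), array([100.6,  31.1]), 48.9) (array([ 0.5121, -0.284 ]), np.float64(-130.7)) [0.1738 0.1787 0.1813]
chesttop 6629 (array([749.9, 196.3]), array([248.8, 271.5]), 3.6) 0.089
panel 481 (array([507.9, 181.3]), array([ 36.6, 263. ]), 3.4) (array([0.4982, 0.1824]), np.float64(-86.7))
handle 174 (array([460.6, 176.6]), array([ 27.4, 128.1]), 0.0) (array([0.4567, 0.1801]), np.float64(-87.9)) 0.0603
floorz 0.0212
key (array([743.4, 145.9]), array([105.5, 141.6]), 26.4)
cal [ 490.2 -256.7] -45.6 0.0 grip [ 483.2 -249.5]
slider z [0.0109 0.0138 0.0163]
== side
pad 236 (array([ 513.1, -278.6]), array([97. , 32.8]), 47.9) (array([ 0.5127, -0.2741]), np.float64(46.6)) [0.1727 0.1779 0.1798]
chesttop 9585 (array([750.5, 198.7]), array([248.4, 277.1]), 3.5) 0.0888
panel 710 (array([508. , 183.2]), array([ 46.5, 266.4]), 1.0) (array([0.4973, 0.1954]), np.float64(93.5))
handle 276 (array([460.7, 180.6]), array([ 27.8, 130.5]), 0.1) (array([0.457 , 0.1867]), np.float64(92.4)) 0.0586
floorz 0.0209
key (array([724.3, 203.9]), array([76.6, 97.2]), 72.6)
cal [ 490.7 -257.9] -45.4 0.8 grip [ 483.7 -250.8]
slider z [0.0111 0.0135 0.016 ]
```

Both views agree:
- **Muffs pad:** at (513,-282) mm, 48.5°, top at 178.
- **Caliper grip:** at (483.5,-250) mm, -45.5°.
- **Chest:** yaw 3.5°, drawer out about 133 mm.
- **Arm:** yaw 6.4°, height about 200.

I'll move over the muffs now.

>>> arm_command --rows '[[85, [0.8, -1, 0.15], [0, 0, -0.66]], [85, [0.8, -1, 0.15], [0, 0, -0.66]], [85, [0.8, -1, 0.15], [0, 0, -0.66]], [85, [0.8, -1, 0.15], [0, 0, -0.66]], [85, [0.8, -1, 0.15], [0, 0, -0.66]], [85, [0.8, -1, 0.15], [0, 0, -0.66]], [85, [0.8, -1, 0.15], [0, 0, -0.66]], [85, [0.8, -1, 0.15], [0, 0, -0.66]], [85, [0.8, -1, 0.15], [0, 0, -0.66]], [85, [0.8, -1, 0.15], [0, 0, -0.66]], [85, [0.8, -1, 0.15], [0, 0, -0.66]]]'

```text
time: 1.02
tool_pos: [0.3797, 0.3075, 0.2765]
tool_rot: [0.0, 0.591, 0.807, 0.0]
contact_force: [0.6, 0.2, -0.2]
gripper_width: 0.995
grasp_force: 0.0
```

>>> arm_command --rows '[[70, [0.4, -1, 0], [0, 0, -0.66]], [70, [0.4, -1, 0], [0, 0, -0.66]], [70, [0.4, -1, 0], [0, 0, -0.66]], [70, [0.4, -1, 0], [0, 0, -0.66]], [70, [0.4, -1, 0], [0, 0, -0.66]], [70, [0.4, -1, 0], [0, 0, -0.66]], [70, [0.4, -1, 0], [0, 0, -0.66]], [70, [0.4, -1, 0], [0, 0, -0.66]], [70, [0.4, -1, 0], [0, 0, -0.66]], [70, [0.4, -1, 0], [0, 0, -0.66]]]'

```text
time: 1.85
tool_pos: [0.4982, 0.0094, 0.2753]
tool_rot: [-0.001, 0.912, 0.409, -0.001]
contact_force: [-0.7, 0.2, 0.5]
gripper_width: 0.816
grasp_force: 0.0
```

>>> arm_command --rows '[[60, [0.05, -0.97, -0.03], [0, 0, 0]], [60, [0.05, -0.97, -0.03], [0, 0, 0]], [60, [0.05, -0.97, -0.03], [0, 0, 0]], [60, [0.05, -0.97, -0.03], [0, 0, 0]], [60, [0.05, -0.97, -0.03], [0, 0, 0]], [60, [0.05, -0.97, -0.03], [0, 0, 0]], [60, [0.05, -0.97, -0.03], [0, 0, 0]], [60, [0.05, -0.97, -0.03], [0, 0, 0]], [60, [0.05, -0.97, -0.03], [0, 0, 0]]]'

```text
time: 2.6
tool_pos: [0.5134, -0.2812, 0.2662]
tool_rot: [-0.001, 0.912, 0.411, -0.0]
contact_force: [-0.6, 0.5, -0.6]
gripper_width: 0.704
grasp_force: 0.0
```

Run:
```python
from h import *
f=vision.grab_frame("wrist");np.savez("pics/w1.npz",**f)
cv2.imwrite("pics/w1.png",f["color"][...,::-1])
s=monitor.state();print(s["tool_pos"],s["tool_rot"],f["mtx"].tolist(),f["R"],f["t"])
# project predicted pad corners
K=f["mtx"]
def proj(X):
    c=f["R"]@np.array(X)+f["t"];r=np.hypot(c[0],c[1]);th=np.arctan2(r,c[2]);return (K[0,2]+K[0,0]*th*c[0]/r,K[1,2]+K[0,0]*th*c[1]/r)
a=np.radians(48.5);y=np.array([np.cos(a),np.sin(a),0]);x=np.array([y[1],-y[0],0]);o=np.array([.513,-.282,.178])
for sx,sy in((-1,-1),(-1,1),(1,-1),(1,1)): print(np.round(proj(o+x*.015*sx+y*.022*sy)))
```

```text
[ 0.51352222 -0.28012806  0.2665522 ] [-9.74646231e-04  9.11574327e-01  4.11134159e-01 -2.56845150e-05] [[325.19226210127806, 0.0, 276.64950221001914], [0.0, 325.19226210127806, 206.36203655285942], [0.0, 0.0, 1.0]] [[ 0.74821905 -0.6634502  -0.00144237]
 [-0.63921368 -0.7214647   0.26626033]
 [-0.17769109 -0.19829907 -0.96390008]] [-0.57046614  0.08235066  0.44641506]
[257. 241.]
[256. 184.]
[297. 241.]
[298. 184.]
```

View pics/w1.png

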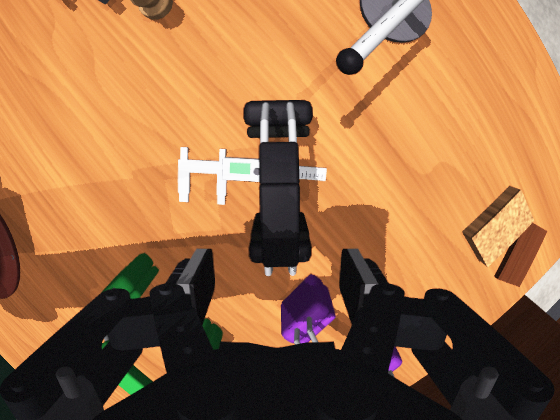

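The wrist view shows the pad at columns 259-299, flat rows 184-240, within 2 px of prediction. I'll descend and grip.

>>> arm_command --rows '[[60, [0, 0, -0.12], [0, 0, 0]], [60, [0, 0, -0.24], [0, 0, 0]], [60, [0, 0, -0.32], [0, 0, 0]], [60, [0, 0, -0.35], [0, 0, 0]], [60, [0, 0, -0.35], [0, 0, 0]], [20, [0, 0, -0.35], [0, 0, 0]], [20, [0, 0, -0.35], [0, 0, 0]], [20, [0, 0, -0.35], [0, 0, 0]], [20, [0, 0, -0.35], [0, 0, 0]], [20, [0, 0, -0.35], [0, 0, 0]], [20, [0, 0, -0.35], [0, 0, 0]], [20, [0, 0, -0.35], [0, 0, 0]]]'

```text
time: 3.65
tool_pos: [0.5151, -0.2823, 0.1657]
tool_rot: [0.002, 0.912, 0.41, 0.002]
contact_force: [2.2, 1.0, 6.3]
gripper_width: 0.327
grasp_force: 62.6
```

>>> arm_command --rows '[[20, [0, 0, 0.04], [0, 0, 0]], [20, [0, 0, 0.1], [0, 0, 0]], [20, [0, 0, 0.18], [0, 0, 0]], [20, [0, 0, 0.22], [0, 0, 0]], [20, [0, 0, 0.22], [0, 0, 0]]]'

```text
time: 4.07
tool_pos: [0.5144, -0.2827, 0.2325]
tool_rot: [0.003, 0.912, 0.41, 0.001]
contact_force: [0.2, -0.5, -2.5]
gripper_width: 0.328
grasp_force: 61.5
```

Run:
```python
from h import *
f=vision.grab_frame("side");C=cloud(f);c=f["color"].astype(int)
cv2.imwrite("pics/s1.png",cv2.resize(f["color"][100:270,200:400,::-1],(700,595),interpolation=2))
s=monitor.state();print(s["tool_pos"],s["tool_rot"],s["contact_force"],s["grasp_force"])
```

```text
[ 0.51368402 -0.28211666  0.2302179 ] [1.51895080e-03 9.12033758e-01 4.10111631e-01 7.52901301e-04] [-0.02847147  0.22797488 -2.72914238] 61.49575352668762
```

View pics/s1.png

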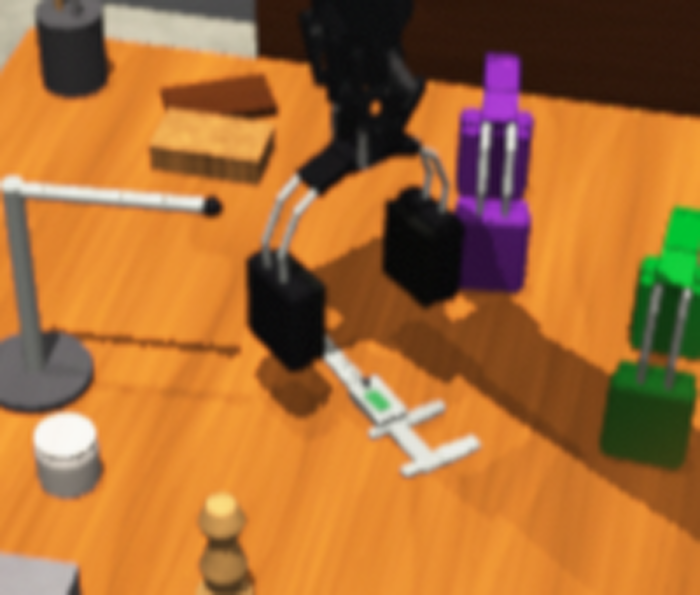

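The muffs hang level and free, with the caliper undisturbed. I'll rotate to the arm's yaw, then thread the loop over the free end.

>>> arm_command --rows '[[20, [-0.02, 0.03, 0.01], [0, 0, 0.06]], [20, [-0.04, 0.06, 0.02], [0, 0, 0.12]], [20, [-0.04, 0.09, 0.02], [0, 0, 0.18]], [20, [-0.04, 0.11, 0.02], [0, 0, 0.24]], [20, [-0.04, 0.13, 0.02], [0, 0, 0.3]], [20, [-0.04, 0.13, 0.02], [0, 0, 0.36]], [20, [-0.04, 0.13, 0.02], [0, 0, 0.42]], [20, [-0.04, 0.13, 0.02], [0, 0, 0.48]], [20, [-0.04, 0.13, 0.02], [0, 0, 0.52]], [20, [-0.04, 0.13, 0.02], [0, 0, 0.53]], [20, [-0.04, 0.13, 0.02], [0, 0, 0.53]]]'

```text
time: 5.03
tool_pos: [0.5003, -0.242, 0.2325]
tool_rot: [-0.001, 0.669, 0.744, -0.0]
contact_force: [-0.1, 0.9, -2.5]
gripper_width: 0.33
grasp_force: 61.5
```

Run:
```python
from h import *
s=monitor.state();print(s["tool_pos"],s["tool_rot"],s["contact_force"],s["grasp_force"])
f=vision.grab_frame("side");C=cloud(f);c=f["color"].astype(int)
X=(C[...,0]>.4)&(C[...,0]<.6)&(C[...,1]>-.4)&(C[...,1]<-.1)&(c.max(-1)<60)&(C[...,2]>.03)&(C[...,2]<.16)
P=C[X];print(len(P),P.min(0),P.max(0),np.percentile(P[:,2],[1,99]))
w=vision.grab_frame("wrist")
cv2.imwrite("pics/p2.png",np.hstack([cv2.resize(f["color"][100:270,200:400,::-1],(400,340)),cv2.resize(w["color"][:340,80:480,::-1],(400,340))]))
```

```text
[ 0.5003224  -0.2420392   0.23247764] [-1.49978076e-03  6.68615772e-01  7.43606507e-01 -2.49454068e-04] [-0.05626464  0.92272108 -2.52119113] 61.47095203399658
1005 [ 0.45540166 -0.32476822  0.0696775 ] [ 0.53767654 -0.14708093  0.15595264] [0.07412954 0.1530439 ]
```

View pics/p2.png

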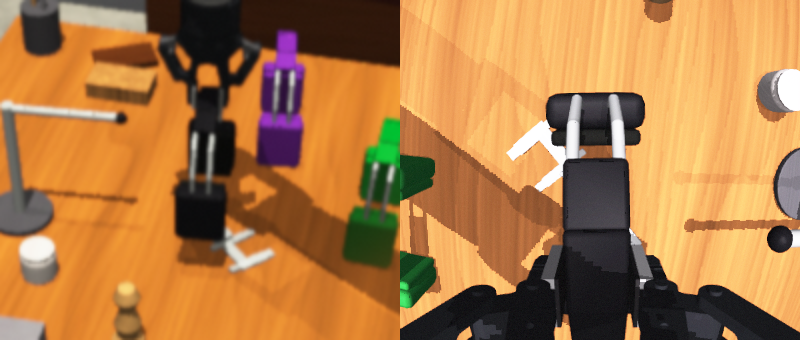

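The muffs hang level, their loop axis lined up with the arm and cup feet at about 67 mm. Threading now.

>>> arm_command --rows '[[20, [0.04, 0.005, 0], [0, 0, 0]], [20, [0.1, 0.01, 0], [0, 0, 0]], [20, [0.16, 0.015, 0], [0, 0, 0]], [20, [0.22, 0.022, 0], [0, 0, 0]], [20, [0.28, 0.03, 0], [0, 0, 0]], [20, [0.34, 0.037, 0], [0, 0, 0]], [20, [0.4, 0.043, 0], [0, 0, 0]], [20, [0.46, 0.05, 0], [0, 0, 0]], [20, [0.5, 0.055, 0], [0, 0, 0]], [20, [0.51, 0.055, 0], [0, 0, 0]], [20, [0.51, 0.055, 0], [0, 0, 0]]]'

```text
time: 6.05
tool_pos: [0.6549, -0.2256, 0.2335]
tool_rot: [-0.0, 0.668, 0.744, -0.0]
contact_force: [-0.5, 0.4, -3.3]
gripper_width: 0.332
grasp_force: 61.5
```

>>> arm_command --rows '[[20, [0, 0, -0.02], [0, 0, 0]], [20, [0, 0, -0.04], [0, 0, 0]], [20, [0, 0, -0.05], [0, 0, 0]], [20, [0, 0, -0.055], [0, 0, 0]], [20, [0, 0, -0.06], [0, 0, 0]], [20, [0, 0, -0.06], [0, 0, 0]]]'

```text
time: 6.55
tool_pos: [0.6537, -0.226, 0.2159]
tool_rot: [-0.0, 0.668, 0.744, -0.0]
contact_force: [0.0, -0.2, -2.7]
gripper_width: 0.33
grasp_force: 61.5
```

Run:
```python
from h import *
s=monitor.state();print(s["tool_pos"],s["tool_rot"],s["contact_force"],s["grasp_force"])
f=vision.grab_frame("side");t=vision.grab_frame("top")
cv2.imwrite("pics/p3.png",np.hstack([cv2.resize(f["color"][100:270,170:370,::-1],(400,340)),cv2.resize(t["color"][80:250,250:450,::-1],(400,340))]))
```

```text
[ 0.65366222 -0.22598485  0.21588276] [-2.96920126e-04  6.68380156e-01  7.43819781e-01 -1.11127425e-04] [ 0.01180067 -0.21973074 -2.68346959] 61.478004455566406
```

View pics/p3.png

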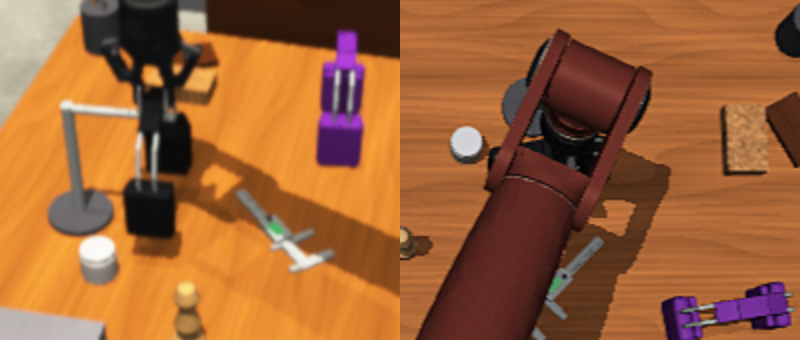

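The arm passes through the loop just under the pad. I'll lower to contact.

>>> arm_command --rows '[[20, [0, 0, -0.006], [0, 0, 0]], [20, [0, 0, -0.01], [0, 0, 0]], [20, [0, 0, -0.014], [0, 0, 0]], [20, [0, 0, -0.014], [0, 0, 0]]]'

```text
time: 6.98
tool_pos: [0.6539, -0.2259, 0.2117]
tool_rot: [-0.0, 0.668, 0.744, -0.0]
contact_force: [0.1, -0.6, -2.2]
gripper_width: 0.326
grasp_force: 61.5
```

>>> arm_command --rows '[[20, [0, 0, -0.004], [0, 0, 0]], [20, [0, 0, -0.008], [0, 0, 0]], [20, [0, 0, -0.008], [0, 0, 0]]]'

```text
time: 7.23
tool_pos: [0.6542, -0.2259, 0.2115]
tool_rot: [0.0, 0.668, 0.744, 0.0]
contact_force: [-3.6, 1.6, 4.8]
gripper_width: 0.331
grasp_force: 62.3
```

Contact (force swung from -2.5 to +5 N). I'll open slowly, then lift.

>>> arm_command --rows '[[30, [0, 0, 0.002], [0, 0, 0]], [34, [0, 0, 0.004], [0, 0, 0]], [38, [0, 0, 0.004], [0, 0, 0]], [44, [0, 0, 0.004], [0, 0, 0]], [50, [0, 0, 0.01], [0, 0, 0]], [54, [0, 0, 0.03], [0, 0, 0]], [54, [0, 0, 0.08], [0, 0, 0]], [54, [0, 0, 0.14], [0, 0, 0]], [54, [0, 0, 0.22], [0, 0, 0]], [54, [0, 0, 0.26], [0, 0, 0]]]'

```text
time: 8.07
tool_pos: [0.6552, -0.2265, 0.2929]
tool_rot: [0.003, 0.668, 0.744, 0.001]
contact_force: [0.6, -0.7, 1.0]
gripper_width: 0.632
grasp_force: 0.0
```

Run:
```python
from h import *
s=monitor.state();print(s["tool_pos"],s["contact_force"])
f=vision.grab_frame("side");w=vision.grab_frame("wrist")
cv2.imwrite("pics/p4.png",np.hstack([cv2.resize(f["color"][100:270,170:370,::-1],(400,340)),cv2.resize(w["color"][:340,80:480,::-1],(400,340))]))
```

```text
[ 0.65521636 -0.22646694  0.29288028] [ 0.56085285 -0.65439306  0.99890482]
```

View pics/p4.png

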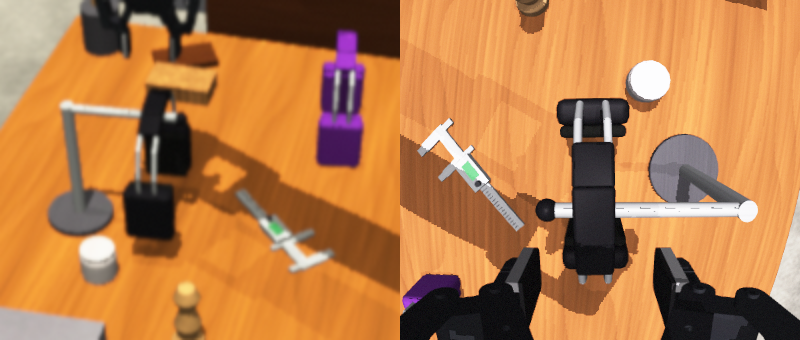

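The muffs hang centred on the arm, clear of tin, post and bench. I'll move toward the caliper and re-measure it.

>>> arm_command --rows '[[54, [-0.12, -0.02, 0], [0, 0, 0.07]], [54, [-0.25, -0.04, 0], [0, 0, 0.14]], [54, [-0.38, -0.06, 0], [0, 0, 0.21]], [54, [-0.5, -0.08, -0.05], [0, 0, 0.28]], [54, [-0.57, -0.08, -0.15], [0, 0, 0.35]], [54, [-0.57, -0.08, -0.25], [0, 0, 0.42]], [54, [-0.57, -0.08, -0.35], [0, 0, 0.425]], [54, [-0.57, -0.08, -0.4], [0, 0, 0.425]], [54, [-0.57, -0.08, -0.4], [0, 0, 0.425]]]'

```text
time: 8.92
tool_pos: [0.4798, -0.2479, 0.1615]
tool_rot: [-0.005, 0.388, 0.922, 0.001]
contact_force: [-0.3, 0.8, -0.8]
gripper_width: 0.632
grasp_force: 0.0
```

Run:
```python
from h import *
s=monitor.state();print(s["tool_pos"],s["tool_rot"],s["contact_force"])
f=vision.grab_frame("wrist");K=f["mtx"]
cv2.imwrite("pics/w5.png",f["color"][...,::-1])
def proj(X):
    c=f["R"]@np.array(X)+f["t"];r=np.hypot(c[0],c[1]);th=np.arctan2(r,c[2]);return np.round([K[0,2]+K[0,0]*th*c[0]/r,K[1,2]+K[0,0]*th*c[1]/r])
a=np.radians(-45.5);x=np.array([np.cos(a),np.sin(a),0]);y=np.array([-x[1],x[0],0]);o=np.array([.4905,-.2572,0])
for n,p in dict(sl=[(-35,-14,13),(-35,14,13),(15,-14,13),(15,14,13)],tail=[(95,-8,5),(95,8,5)],jaw=[(-95,-48,5),(-95,24,5)]).items(): print(n,[proj(o+(x*q[0]+y*q[1]+[0,0,q[2]])/1000).tolist() for q in p])
```

```text
[ 0.47975777 -0.24785312  0.1614917 ] [-0.005106    0.38781697  0.92172158  0.0011206 ] [-0.32317307  0.78142485 -0.84736329]
sl [[262.0, 172.0], [293.0, 172.0], [263.0, 225.0], [293.0, 225.0]]
tail [[270.0, 294.0], [285.0, 294.0]]
jaw [[225.0, 106.0], [304.0, 106.0]]
```

View pics/w5.png

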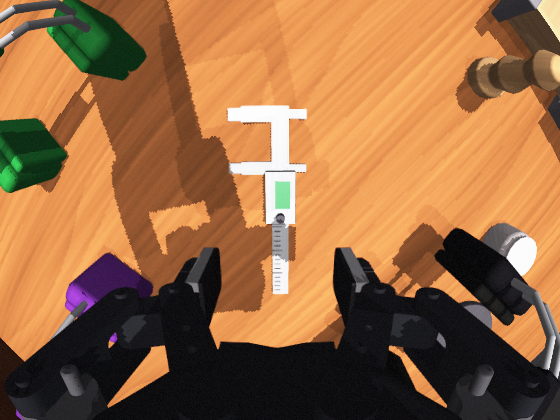

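The slider shows at columns 265-296, rows 171-223, about 2 mm off the prediction (toward caliper +y). I'll correct and descend to just above it.

>>> arm_command --rows '[[54, [0.005, 0.008, -0.12], [0, 0, 0]], [54, [0.005, 0.008, -0.24], [0, 0, 0]], [50, [0.005, 0.008, -0.36], [0, 0, 0]], [50, [0.005, 0.008, -0.44], [0, 0, 0]], [50, [0.005, 0.008, -0.48], [0, 0, 0]], [50, [0.005, 0.008, -0.5], [0, 0, 0]], [50, [0.005, 0.008, -0.51], [0, 0, 0]], [50, [0.005, 0.008, -0.51], [0, 0, 0]], [50, [0.005, 0.008, -0.51], [0, 0, 0]]]'

```text
time: 9.72
tool_pos: [0.4861, -0.2486, 0.0169]
tool_rot: [0.002, 0.388, 0.922, -0.0]
contact_force: [0.8, 0.7, 0.1]
gripper_width: 0.591
grasp_force: 0.0
```

>>> arm_command --rows '[[50, [0, 0, -0.02], [0, 0, 0]], [50, [0, 0, -0.035], [0, 0, 0]], [50, [0, 0, -0.04], [0, 0, 0]], [50, [0, 0, -0.04], [0, 0, 0]], [20, [0, 0, -0.04], [0, 0, 0]], [20, [0, 0, -0.04], [0, 0, 0]], [20, [0, 0, -0.04], [0, 0, 0]], [20, [0, 0, -0.04], [0, 0, 0]], [20, [0, 0, -0.04], [0, 0, 0]], [20, [0, 0, -0.04], [0, 0, 0]]]'

```text
time: 10.55
tool_pos: [0.4849, -0.2478, 0.0031]
tool_rot: [0.0, 0.388, 0.922, -0.0]
contact_force: [-0.2, 0.2, 1.6]
gripper_width: 0.304
grasp_force: 61.0
```

Gripped at 26 mm (slider 28). Next: lift, traverse, turn.

>>> arm_command --rows '[[20, [0, 0, 0.03], [0, 0, 0]], [20, [0, 0, 0.1], [0, 0, 0]], [20, [0, 0, 0.2], [0, 0, 0]], [20, [0, 0, 0.32], [0, 0, 0]], [20, [0, 0, 0.44], [0, 0, 0]], [20, [0, 0.06, 0.55], [0, 0, -0.06]], [20, [0, 0.16, 0.62], [0, 0, -0.13]], [20, [0.03, 0.28, 0.65], [0, 0, -0.2]], [20, [0.06, 0.4, 0.65], [0, 0, -0.27]], [20, [0.1, 0.52, 0.65], [0, 0, -0.34]], [20, [0.13, 0.64, 0.65], [0, 0, -0.4]], [20, [0.16, 0.76, 0.65], [0, 0, -0.454]]]'

```text
time: 11.55
tool_pos: [0.5323, -0.0177, 0.1978]
tool_rot: [-0.0, 0.687, 0.727, -0.0]
contact_force: [0.7, -0.2, -2.1]
gripper_width: 0.31
grasp_force: 60.7
```

>>> arm_command --rows '[[20, [0.03, 0.12, 0], [0, 0, 0]], [20, [0.06, 0.24, 0], [0, 0, 0]], [20, [0.09, 0.36, 0], [0, 0, 0]], [20, [0.11, 0.48, 0], [0, 0, 0]], [20, [0.13, 0.6, 0], [0, 0, 0]], [20, [0.13, 0.68, -0.05], [0, 0, 0]], [20, [0.13, 0.72, -0.1], [0, 0, 0]], [20, [0.13, 0.72, -0.15], [0, 0, 0]], [20, [0.13, 0.72, -0.15], [0, 0, 0]], [20, [0.13, 0.72, -0.15], [0, 0, 0]]]'

```text
time: 12.38
tool_pos: [0.5704, 0.1962, 0.1514]
tool_rot: [-0.001, 0.685, 0.729, -0.001]
contact_force: [0.3, 0.8, -0.2]
gripper_width: 0.307
grasp_force: 60.6
```

Run:
```python
from h import *
s=monitor.state();print(s["tool_pos"],s["tool_rot"],s["contact_force"],s["grasp_force"])
f=vision.grab_frame("side");w=vision.grab_frame("wrist")
cv2.imwrite("pics/p6.png",np.hstack([cv2.resize(f["color"][200:400,50:300,::-1],(400,320)),cv2.resize(w["color"][:340,60:500,::-1],(400,309)) if 0 else cv2.resize(w["color"][:320,80:480,::-1],(400,320))]))
C=cloud(f);P=C[(C[...,0]>.44)&(C[...,0]<.64)&(C[...,1]>.05)&(C[...,1]<.35)&(C[...,2]>.13)&(C[...,2]<.18)&(f["color"].min(-1)>100)]
print(len(P),P.min(0),P.max(0))
```

```text
[0.57037642 0.19624761 0.15140724] [-0.00088802  0.68491577  0.72862029 -0.00143904] [ 0.28406197  0.79906679 -0.18916996] 60.57185769081116
664 [0.51682302 0.17285035 0.1451003 ] [0.59251638 0.28461765 0.17724265]
```

View pics/p6.png

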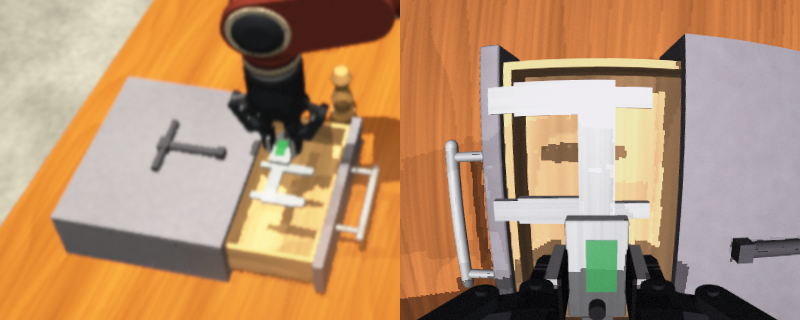

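The caliper is parallel to the drawer with ≥14 mm margin on every side, and clear of the chest lip. Lowering.

>>> arm_command --rows '[[20, [0, 0, -0.08], [0, 0, 0]], [20, [0, 0, -0.16], [0, 0, 0]], [20, [0, 0, -0.24], [0, 0, 0]], [20, [0, 0, -0.31], [0, 0, 0]], [20, [0, 0, -0.36], [0, 0, 0]], [20, [0, 0, -0.38], [0, 0, 0]], [20, [0, 0, -0.395], [0, 0, 0]], [20, [0, 0, -0.395], [0, 0, 0]], [20, [0, 0, -0.395], [0, 0, 0]]]'

```text
time: 13.23
tool_pos: [0.5728, 0.1964, 0.0358]
tool_rot: [0.001, 0.685, 0.728, 0.001]
contact_force: [0.4, -0.1, -1.7]
gripper_width: 0.306
grasp_force: 60.6
```

>>> arm_command --rows '[[20, [0, 0, -0.01], [0, 0, 0]], [20, [0, 0, -0.017], [0, 0, 0]], [20, [0, 0, -0.024], [0, 0, 0]], [20, [0, 0, -0.03], [0, 0, 0]], [20, [0, 0, -0.033], [0, 0, 0]], [20, [0, 0, -0.033], [0, 0, 0]]]'

```text
time: 13.73
tool_pos: [0.5723, 0.1965, 0.0251]
tool_rot: [0.0, 0.685, 0.729, 0.0]
contact_force: [0.2, -0.2, 2.7]
gripper_width: 0.307
grasp_force: 61.1
```

On the floor (force +2.7 N at the expected height). Release and lift.

>>> arm_command --rows '[[28, [0, 0, 0], [0, 0, 0]], [32, [0, 0, 0], [0, 0, 0]], [36, [0, 0, 0], [0, 0, 0]], [40, [0, 0, 0], [0, 0, 0]], [42, [0, 0, 0.01], [0, 0, 0]], [42, [0, 0, 0.04], [0, 0, 0]], [42, [0, 0, 0.12], [0, 0, 0]], [42, [0, 0, 0.24], [0, 0, 0]], [42, [0, 0, 0.36], [0, 0, 0]], [42, [0, 0, 0.45], [0, 0, 0]], [42, [0, 0, 0.45], [0, 0, 0]]]'

```text
time: 14.65
tool_pos: [0.5762, 0.1975, 0.169]
tool_rot: [0.004, 0.685, 0.729, 0.006]
contact_force: [1.1, -0.4, -0.1]
gripper_width: 0.491
grasp_force: 0.0
```

Run:
```python
from h import *
s=monitor.state();print(s["tool_pos"],s["tool_rot"],s["contact_force"])
f=vision.grab_frame("side");C=cloud(f)
w=vision.grab_frame("wrist")
cv2.imwrite("pics/p7.png",np.hstack([cv2.resize(f["color"][100:400,20:395,::-1],(400,320)),cv2.resize(w["color"][:320,80:480,::-1],(400,320))]))
P=C[(C[...,0]>.38)&(C[...,0]<.475)&(C[...,1]>.0)&(C[...,1]<.45)&(C[...,2]>.045)&(C[...,2]<.07)]
print("handle",np.percentile(P[:,0],[1,50]),P[:,1].min(),P[:,1].max(),P[:,2].max())
```

```text
[0.57624826 0.19745574 0.16897988] [0.00430065 0.68497678 0.72852592 0.00618858] [ 1.08160947 -0.35360352 -0.14559684]
handle [0.44813699 0.45623639] 0.11424749449940183 0.2455444977003264 0.06112712471679594
```

View pics/p7.png

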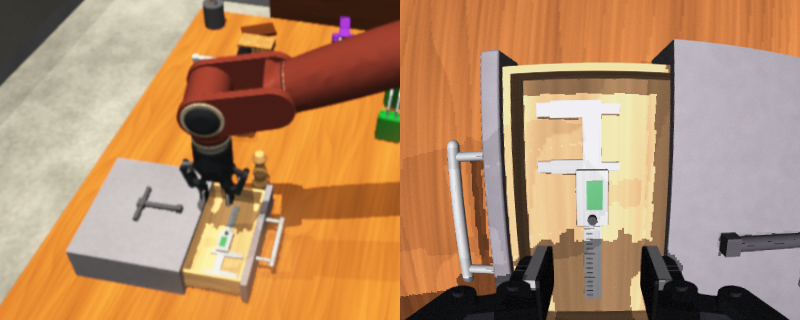

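The caliper lies flat in the drawer, clear of walls and chest lip. I'll close the fingers and move in front of the handle.

>>> arm_command --rows '[[30, [-0.12, -0.013, 0], [0, 0, 0]], [10, [-0.24, -0.027, 0], [0, 0, 0]], [0, [-0.36, -0.04, 0], [0, 0, 0]], [0, [-0.48, -0.054, 0], [0, 0, 0]], [0, [-0.56, -0.063, 0], [0, 0, 0]], [0, [-0.56, -0.063, 0], [0, 0, 0]], [0, [-0.56, -0.063, -0.1], [0, 0, 0]], [0, [-0.56, -0.063, -0.2], [0, 0, 0]], [0, [-0.56, -0.063, -0.3], [0, 0, 0]], [0, [-0.56, -0.063, -0.37], [0, 0, 0]], [0, [-0.56, -0.063, -0.4], [0, 0, 0]], [0, [-0.56, -0.063, -0.4], [0, 0, 0]]]'

```text
time: 15.75
tool_pos: [0.4011, 0.1768, 0.0359]
tool_rot: [-0.002, 0.685, 0.728, -0.003]
contact_force: [-0.4, 0.1, 0.3]
gripper_width: -0.001
grasp_force: 0.0
```

>>> arm_command --rows '[[0, [0.03, 0.002, 0], [0, 0, 0]], [0, [0.06, 0.004, 0], [0, 0, 0]], [0, [0.085, 0.005, 0], [0, 0, 0]], [0, [0.11, 0.007, 0], [0, 0, 0]], [0, [0.135, 0.008, 0], [0, 0, 0]], [0, [0.165, 0.01, 0], [0, 0, 0]], [0, [0.195, 0.012, 0], [0, 0, 0]], [0, [0.225, 0.014, 0], [0, 0, 0]], [0, [0.255, 0.016, 0], [0, 0, 0]], [0, [0.285, 0.017, 0], [0, 0, 0]], [0, [0.31, 0.019, 0], [0, 0, 0]], [0, [0.33, 0.02, 0], [0, 0, 0]]]'

```text
time: 16.75
tool_pos: [0.5035, 0.1836, 0.0392]
tool_rot: [-0.0, 0.685, 0.729, -0.0]
contact_force: [-0.3, 0.3, 0.3]
gripper_width: -0.001
grasp_force: 0.7
```

>>> arm_command --rows '[[0, [0.025, 0.002, 0], [0, 0, 0]], [0, [0.05, 0.003, 0], [0, 0, 0]], [0, [0.075, 0.004, 0], [0, 0, 0]], [0, [0.1, 0.006, 0], [0, 0, 0]], [0, [0.12, 0.007, 0], [0, 0, 0]], [0, [0.135, 0.008, 0], [0, 0, 0]], [0, [0.145, 0.009, 0], [0, 0, 0]], [0, [0.155, 0.009, 0], [0, 0, 0]], [0, [0.16, 0.01, 0], [0, 0, 0]]]'

```text
time: 17.5
tool_pos: [0.551, 0.1864, 0.0394]
tool_rot: [0.0, 0.685, 0.729, -0.0]
contact_force: [-0.2, -1.1, -0.1]
gripper_width: -0.002
grasp_force: 0.6
```

>>> arm_command --rows '[[0, [0.01, 0.001, 0], [0, 0, 0]], [0, [0.02, 0.001, 0], [0, 0, 0]], [0, [0.03, 0.002, 0], [0, 0, 0]], [0, [0.036, 0.002, 0], [0, 0, 0]], [0, [0.042, 0.003, 0], [0, 0, 0]], [0, [0.042, 0.003, 0], [0, 0, 0]]]'

```text
time: 18.0
tool_pos: [0.5597, 0.1871, 0.0391]
tool_rot: [-0.003, 0.685, 0.729, -0.004]
contact_force: [-15.5, -3.8, 10.8]
gripper_width: -0.002
grasp_force: 7.7
```

End stop felt at about 15 N. I'll push slightly more, then back off and check.

>>> arm_command --rows '[[0, [0.004, 0, 0], [0, 0, 0]], [0, [0.004, 0, 0], [0, 0, 0]], [0, [0.004, 0, 0], [0, 0, 0]]]'

```text
time: 18.25
tool_pos: [0.5598, 0.187, 0.0391]
tool_rot: [-0.004, 0.685, 0.729, -0.005]
contact_force: [-18.0, -3.2, 14.0]
gripper_width: -0.001
grasp_force: 9.5
```

>>> arm_command --rows '[[0, [-0.01, 0, 0], [0, 0, 0]], [0, [-0.04, 0, 0], [0, 0, 0]], [0, [-0.12, -0.01, 0], [0, 0, 0]], [0, [-0.22, -0.02, 0], [0, 0, 0]], [0, [-0.32, -0.02, 0.08], [0, 0, 0]], [0, [-0.4, -0.02, 0.2], [0, 0, 0]], [0, [-0.4, 0.05, 0.3], [0, 0, 0]], [0, [-0.4, 0.1, 0.4], [0, 0, 0]], [0, [-0.4, 0.1, 0.4], [0, 0, 0]]]'

```text
time: 19.0
tool_pos: [0.4481, 0.2207, 0.1675]
tool_rot: [0.003, 0.684, 0.729, 0.007]
contact_force: [0.8, 0.2, 1.2]
gripper_width: 0.002
grasp_force: 0.0
```

Run:
```python
from h import *
s=monitor.state();print(s["tool_pos"],s["contact_force"])
t=vision.grab_frame("top");f=vision.grab_frame("side")
cv2.imwrite("pics/p8.png",np.hstack([cv2.resize(t["color"][60:360,100:475,::-1],(400,320)),cv2.resize(f["color"][100:400,60:435,::-1],(400,320))]))
for g in(t,f):
    C=cloud(g)
    a=np.radians(3.5);x=(C[...,0]-.750)*np.cos(a)+(C[...,1]-.197)*np.sin(a);y=-(C[...,0]-.75)*np.sin(a)+(C[...,1]-.197)*np.cos(a)
    m=(abs(y)<.1)&(C[...,2]>.062)&(C[...,2]<.08)&(x<-.1)&(x>-.2);n=(abs(y)<.1)&(C[...,2]>.085)&(C[...,2]<.095)&(x<0)&(x>-.2)
    h=(abs(y)<.05)&(C[...,2]>.05)&(C[...,2]<.062)&(x<-.15)&(x>-.26)
    print("panel",np.percentile(x[m],[2,50,98]),"chest front edge",np.percentile(x[n],1),"handle",np.percentile(x[h],[2,98]))
```

```text
[0.44809947 0.2206545  0.16750145] [0.83925815 0.24622059 1.2032041 ]
panel [-0.13837758 -0.13126463 -0.12115056] chest front edge -0.12250955236522122 handle [-0.17804048 -0.15535383]
panel [-0.13773402 -0.13112443 -0.11949406] chest front edge -0.12198508512541871 handle [-0.17783363 -0.15598229]
```

View pics/p8.png

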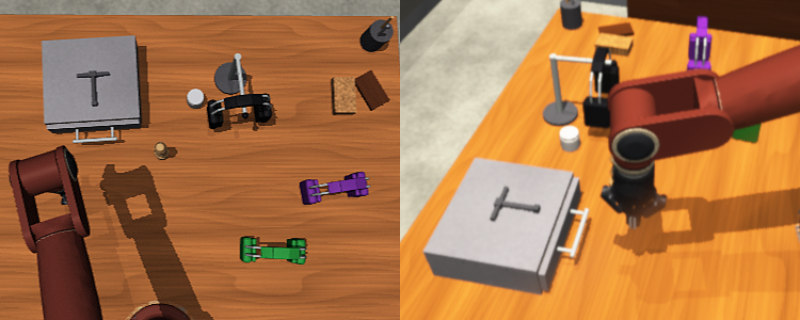

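The drawer looks shut, and the muffs and bystanders are in place. The panel reads within about 2 mm of shut, so I'll give the handle one firmer push to confirm the stop.

>>> arm_command --rows '[[0, [0, -0.1, -0.1], [0, 0, 0]], [0, [0, -0.12, -0.2], [0, 0, 0]], [0, [0, -0.12, -0.3], [0, 0, 0]], [0, [0, -0.12, -0.4], [0, 0, 0]], [0, [0.1, -0.115, -0.42], [0, 0, 0]], [0, [0.2, -0.11, -0.42], [0, 0, 0]], [0, [0.3, -0.105, -0.42], [0, 0, 0]], [0, [0.35, -0.1, -0.42], [0, 0, 0]], [0, [0.38, -0.1, -0.42], [0, 0, 0]], [0, [0.4, -0.1, -0.42], [0, 0, 0]], [0, [0.41, -0.1, -0.42], [0, 0, 0]], [0, [0.415, -0.1, -0.42], [0, 0, 0]]]'

```text
time: 20.1
tool_pos: [0.5595, 0.1866, 0.0311]
tool_rot: [-0.008, 0.685, 0.729, -0.01]
contact_force: [-33.4, -2.9, 25.3]
gripper_width: 0.002
grasp_force: 17.1
```

>>> arm_command --rows '[[0, [0.006, 0, 0], [0, 0, 0]], [0, [0.006, 0, 0], [0, 0, 0]], [0, [0.006, 0, 0], [0, 0, 0]]]'

```text
time: 20.35
tool_pos: [0.5595, 0.1866, 0.0311]
tool_rot: [-0.009, 0.685, 0.729, -0.011]
contact_force: [-33.7, -3.3, 25.8]
gripper_width: -0.0
grasp_force: 17.8
```

The stop is at the same place (x = 0.5595) under 34 N, so it's fully shut. Backing away.

>>> arm_command --rows '[[0, [-0.02, 0, 0], [0, 0, 0]], [0, [-0.06, 0, 0], [0, 0, 0]], [0, [-0.14, -0.01, 0], [0, 0, 0]], [0, [-0.24, -0.02, 0], [0, 0, 0]], [0, [-0.34, -0.02, 0.08], [0, 0, 0]], [0, [-0.4, -0.02, 0.2], [0, 0, 0]], [0, [-0.4, -0.02, 0.3], [0, 0, 0]], [0, [-0.4, -0.02, 0.3], [0, 0, 0]], [0, [-0.4, -0.02, 0.3], [0, 0, 0]]]'

```text
time: 21.1
tool_pos: [0.4511, 0.1815, 0.1247]
tool_rot: [0.001, 0.685, 0.729, 0.002]
contact_force: [0.3, -0.5, -1.2]
gripper_width: -0.002
grasp_force: 0.0
```

Run:
```python
from h import *
f=vision.grab_frame("side");C=cloud(f);c=f["color"].max(-1)
a=np.radians(3.5);x=(C[...,0]-.750)*np.cos(a)+(C[...,1]-.197)*np.sin(a)
h=(abs(C[...,1]-.18)<.05)&(C[...,2]>.05)&(C[...,2]<.062)&(x<-.15)&(x>-.26);print("handle",np.percentile(x[h],[2,98]))
P=C[(c<60)&(C[...,0]>.6)&(C[...,0]<.72)&(C[...,1]>-.35)&(C[...,1]<-.12)&(C[...,2]>.03)];print("muffs z",np.percentile(P[:,2],[1,99]),P.mean(0))
s=monitor.state();print(s["tool_pos"],s["contact_force"])
print(manip.job_done())
```

```text
handle [-0.17788776 -0.15353056]
muffs z [0.05386823 0.2251277 ] [ 0.64426072 -0.20344676  0.12286472]
[0.45010608 0.18117275 0.12282852] [-0.91570649  0.27378471 -0.37466864]
the job is handed in; nothing more can be done
None
```

The ear defenders hang on the stand's arm clear of the bench, the caliper lies flat in the drawer, the drawer is pushed shut to its stop, the finial, tin and key were left alone, and the job was handed in at about 21 s.

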